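# Nest the matching desk cups and leave the odd ones

## Task

The three round blue cups with a wide band at the mouth and a tapering body are one nesting set. Stand the fallen one upright on the desk and let go of it; then nest it and its standing mate, in either order, fully home in the matching cup that stands on the leather tray, so that all three form one straight stack there. The square cup and the straight-sided round cup do not nest: leave them and everything else where they are.

Things in the scene. Friction and masses are not known exactly. Their poses are not given: they have to be found in the camera images.
- tray: Brown leather tray, fixed, 168 (its x) by 300 (its y) by 21 mm high, floor 4 mm thick; origin at the centre of its underside, z up.
- tray_cup: Blue nesting cup, 88 mm high, stands loose on the tray's floor. Upper 32 mm: straight band, diameter 64 outside, 58 inside; a shoulder below it steps in to a body tapering from 54 to 38 mm at the foot. Origin: underside of the foot, centre; z to the mouth. A second cup nests until its shoulder sits on this rim (its origin 32 mm above this one), a third likewise on the second.
- standing_cup: Blue nesting cup, the same as the tray cup (88 mm high, band 64 mm wide over the top 32 mm, foot 38 mm, about 90 g). Origin: centre of the underside of the foot; z along the axis to the mouth. It stands mouth up on the desk; its place is swapped at random with the two odd cups.
- lying_cup: Blue nesting cup, the same as the tray cup (88 mm high, band 64 mm wide over the top 32 mm, foot 38 mm, about 90 g). Origin: centre of the underside of the foot; z along the axis to the mouth. It lies on its side on the desk, mouth 0.22 rad above level and pointing to the robot's left (+y, within about 0.6 rad); it does not roll by itself.
- straight_cup: Odd cup of the same blue: round, straight-sided, 64 mm diameter, 88 mm high, no band; too wide to nest. Origin: centre of its underside, z up.
- square_cup: Odd cup of the same blue: square, 60 by 60 mm, 88 mm high, straight sides; does not nest. Origin: centre of its underside, z up.
- ink_bottle: Loose bystander: dark blue square ink bottle, 48 by 48 by 56 mm, origin at the centre of its underside.
- clip_tin: Loose bystander: round tin with a tan lid, 68 mm diameter, 30 mm high, origin at the centre of its underside.
Things that resemble listed ones, but are neither listed nor needed, are in the scene too. Leave any pink look-alike of the straight_cup alone. What is shaped like the standing_cup but turquoise is not meant.

How it is judged:
By the outcome, as a careful person would: the job done as asked, in the order asked, and still so for the second after the job is handed in, with the robot touching nothing.
It also fails if it takes over 72 s, if anything falls off the work surface, if the arm or the gripper's body presses on something with over 40 N, if the wrist force passes 120 N, or if a joint passes its speed limit or range.

## Robot

A 7-joint arm with a two-finger parallel gripper is mounted at the origin on a cart in front of the work surface, level with it; the furniture and walls round the work are solid. World frame = base frame: x ahead of the robot, y to its left, z up, the work surface at z = 0. Lengths are in mm, angles in rad, forces in N, time in s.
With the tool pointing down it reaches from about 400 to 875 mm from the base axis. Payload 6.5 kg.
Tool frame: the origin (TCP) lies on the centre line of the jaws, within the pads' length; the fingertips stand 14 mm ahead of it and the grasp point (between the pads) lies 5 mm behind it; z points along the fingers, y is the line along which they close (so a half turn about z gives the same grasp; the last joint's range is limited). The gripper opens to 88 mm and grips with 3 to 60 N. Pads are 18 mm wide; open, the fingers measure 123 mm over their backs; the gripper's body (75 mm by 187 mm) begins 45 mm behind the grasp point.
Start: joints at [-1.376, 0.536, -0.004, 1.538, 0.003, 1.067, -0.071], TCP at [167.6, 628.013, 252.716] pointing down, gripper open.
Joint ranges: [-2.7, 2.7], [-0.37, 2.16], [-1.27, 1.26], [0.24, 2.4], [-1.31, 4.45], [0.19, 1.91], [-2.76, 2.76]. Speed limits (rad/s): [2.39, 2.39, 3.14, 3.14, 3.14, 3.14, 3.14].

## Interface

Orientations are given as a rotation vector (axis times angle).
In Python, from rig import robot gives the robot as it stands.
- The arm moves only by the tool step_arm, never from a script. Its arguments are lists of equal length, an entry for each row: "linear": the shift along the tool's x, y, z in mm, a list of three; "turn": the turn, a rotation vector about the tool's x, y, z in rad, a list of three; "jaw": the closure, from 0 (fully open) to 1 (shut). In form: {"linear": [[dx, dy, dz], ...], "turn": [[ax, ay, az], ...], "jaw": [jaw, ...]}. A call has 1 to 5 rows; each row is the pose to reach, as a shift and turn from the pose commanded when the call began, along the tool's axes at that moment; what a row does not reach only later rows make up. A row lasts 1/10 s, in which the tool goes at most 50 mm and 8.59 degrees, less where a joint would pass 70% of its speed; a pose out of reach is approached as far as the arm can. A call with a gripper value outside its range is refused whole. The fingers move at their own pace and stop on an object; the grip force is fixed at half the most. Time passes only in rows, so rows that repeat a pose let the fingers close. It gives the time, the measured TCP pose, the force, the opening and the grip force at its end, in the units of the state.
- robot.sense(): the state, without advancing time (a new reading comes with each control period).
- robot.snapshot(name): name is "side" or "top"; returns (picture, depth): 420x560x3 uint8, red, green, blue; 420x560 float32, mm along the optical axis (not along the pixel's ray), 0 where there is no reading.
- robot.get_calibration(name): a dict with "fx", "fy", "cx", "cy" (pixels), "origin" and "rotation" of the camera in the world. Camera axes: x right, y up, looking along -z (the intrinsics and any distortion apply to the point x, -y, -z); pixel columns grow to the right and rows downward; lengths in mm; the calibration is good to about 2 mm. A picture is of the moment at which its call begins. get_calibration takes no time and is no camera call.
- robot.close_job(): hands the job in; it is judged then, once.
The state is a dict: "time_s": time; "joint_positions": joint angles; "qvel": joint speeds; "joint_torque": joint torques, N m; "ee_pos": TCP position; "ee_rot": TCP orientation; "force": force on the tool from outside, world axes, zero at the start; "torque": the same for the moment, N m; "opening": finger opening in mm; "finger_force": force on a finger pad.
Only numpy, scipy, OpenCV 4.12 (cv2) and the standard library are available. Lean on these libraries where they do the work, as an engineer would, in place of code of your own. Each camera call takes 0.05 s, during which the arm holds its last target. There are 200 camera calls.

## Working session

There is one attempt and no reset: what is moved stays moved. The work goes in short steps, Python scripts to look and compute and a tool call to move; the robot and the scene stay as the last step left them, time stands still between calls to the robot, and variables do not carry over. Pictures are saved under pics/ and viewed, at most 10 in all, crops included, and the job is handed in when it is done.

Besides the shell and the picture viewer there is one more tool, called after "Call:" as name(argument=value, ...) on one line, values as JSON. step_arm: Moves the arm, as the interface text tells. Its arguments: {"type":"object","properties":{"linear":{"type":"array"},"turn":{"type":"array"},"jaw":{"type":"array"}},"required":["linear","turn","jaw"]}

```bash
mkdir -p pics; ls
cat > h.py <<'E'
import numpy as np, cv2
from rig import robot
from scipy.spatial.transform import Rotation as R
def cloud(name):
    im,d=robot.snapshot(name); c=robot.get_calibration(name)
    v,u=np.mgrid[:420,:560]
    x=(u-c['cx'])/c['fx']*d; y=-(v-c['cy'])/c['fy']*d
    P=np.stack([x,y,-d],-1)@np.array(c['rotation']).T+np.array(c['origin'])
    P[d==0]=np.nan
    return im,P
E
python3 - <<'E'
from h import *
for n in('top','side'):
    im,P=cloud(n); np.savez(f'/tmp/{n}.npz',im=im,P=P); cv2.imwrite(f'pics/{n}0.png',im[:,:,::-1]); c=robot.get_calibration(n);print(c)
print(robot.sense())
E
```

```text
picsTraceback (most recent call last):
  File "<stdin>", line 3, in <module>
  File "h.py", line 8, in cloud
    P=np.stack([x,y,-d],-1)@np.array(c['rotation']).T+np.array(c['origin'])
      ~~~~~~~~~~~~~~~~~~~~~~~~~~~~~~~~~~~~~~~~~~~~~~~^~~~~~~~~~~~~~~~~~~~~~
ValueError: operands could not be broadcast together with shapes (420,560) (3,)
```

Rotation is a rotation vector. There may also be distortion terms; check.

```bash
sed -i "s/np.array(c\['rotation'\]).T/R.from_rotvec(c['rotation']).as_matrix().T/" h.py
python3 - <<'E'
from h import *
for n in('top','side'):
    im,P=cloud(n); np.savez(f'/tmp/{n}.npz',im=im,P=P); cv2.imwrite(f'pics/{n}0.png',im[:,:,::-1]); c=robot.get_calibration(n);print(c)
print(robot.sense())
E
```

```text
{'fx': 419.08839064507976, 'fy': 419.08839064507976, 'cx': 280.6392473958316, 'cy': 205.57329170520055, 'origin': array([ 288.40916636, -104.04734062, 1265.71438052]), 'rotation': array([ 0.13449702, -0.12782432, -1.56061495])}
{'fx': 462.97342164366694, 'fy': 462.97342164366694, 'cx': 282.21871694670244, 'cy': 212.44517844233133, 'origin': array([  214.61770264, -1328.04157688,   581.88312476]), 'rotation': array([ 1.1719626 , -0.1352886 , -0.17632114])}
{'time_s': 0.15, 'joint_positions': array([-1.37618899,  0.53697112, -0.00440843,  1.53860874,  0.00261249,
        1.06728855, -0.07120401]), 'qvel': array([-2.00981172e-03, -2.52356547e-03, -6.61817078e-04, -2.18597958e-03,
        1.21458727e-03,  7.72199759e-05, -5.65039511e-04]), 'joint_torque': array([ 1.17632437e-03, -5.71323967e+01,  9.91676487e-01, -2.51826757e+01,
       -5.61765558e-02,  1.51372823e-02,  9.79990523e-05]), 'ee_pos': array([167.5233144 , 627.59303914, 252.06883954]), 'ee_rot': array([-4.08435512e-01, -3.11488477e+00,  1.99444700e-03]), 'force': array([-0.06923981, -0.23766877,  0.03110468]), 'torque': array([-0.02343372,  0.01347575,  0.00073861]), 'finger_force': 0.0, 'opening': 88.36898107833636}
```

View pics/top0.png

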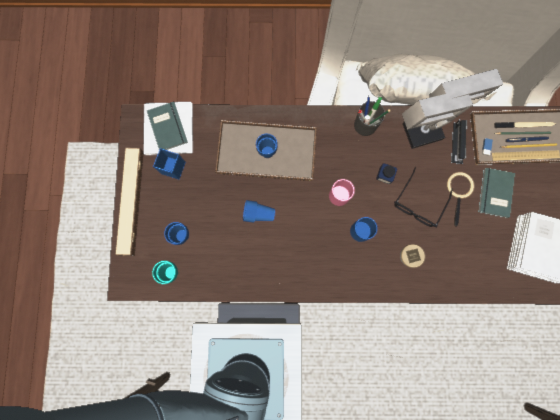

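View pics/side0.png

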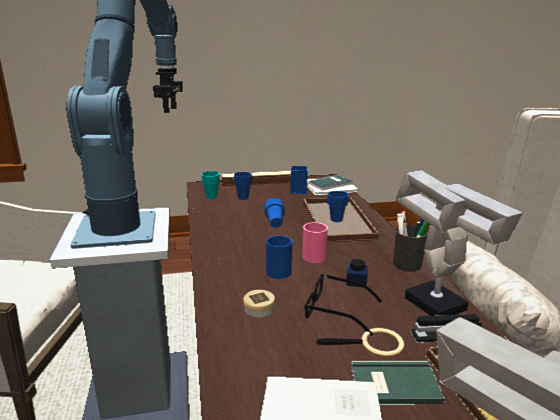

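Top view: the square cup is at (170,164), a round blue cup at (177,233), the tray cup at (267,146), the lying cup at (258,212), a round blue cup at (364,229), the turquoise cup at (164,272) and the pink one at (342,192).
Candidates for the standing mate are top (177,233) / side (243,185), which looks tapering with a band, and top (364,229) / side (279,257), which looks straight-sided. I'll confirm with a crop.

Run:
```python
from h import *
a=np.load('/tmp/side.npz')['im']; b=np.load('/tmp/top.npz')['im']
def cr(i,x,y,w,h): return cv2.resize(i[y:y+h,x:x+w],(390,290),interpolation=3)
o=np.vstack([np.hstack([cr(a,195,155,80,60),cr(a,245,190,107,80+0)]),np.hstack([cr(b,230,190,54,40),cr(b,150,210,54,40)])])
cv2.imwrite('pics/crop.png',o[:,:,::-1])
T=np.load('/tmp/top.npz');P=T['P'];im=T['im'].astype(int)
blue=(im[...,2]>im[...,0]+35)&(im[...,2]>im[...,1]+25)
n,l,s,c=cv2.connectedComponentsWithStats(blue.astype(np.uint8))
for k in range(1,n):
    if s[k,4]<60: continue
    Q=P[l==k]; Q=Q[~np.isnan(Q[:,0])]
    print(c[k].round(),s[k,4],'z',np.percentile(Q[:,2],[2,50,98]).round(1),end=' ')
    top=Q[Q[:,2]>80]
    if len(top)>8:
        ctr,r=cv2.minEnclosingCircle(top[:,:2].astype(np.float32)); print('rim',np.round(ctr,1),round(r,1),'n',len(top),'z',np.median(top[:,2]))
    else: print(np.nanmean(Q,0).round(1))
for u,v in((177,300-50),(220,200),(330,160),(240,140),(300,160)): print((u,v),P[v,u].round(1))
```

```text
[266. 144.] 370 z [ 7.8 61.8 95.6] rim [669.2 -54.6] 32.0 n 102 z 90.68501534225004
[488. 144.] 75 z [11.9 17.3 22.1] [ 695.9 -737.    17.3]
[168. 163.] 365 z [ 0.9 52.5 91.5] rim [620.5 236.6] 40.3 n 121 z 87.30265144104806
[257. 212.] 523 z [11.2 50.1 69.5] [473.8 -29.7  48.8]
[364. 229.] 444 z [ 2.6 26.5 91.7] rim [ 425.2 -338. ] 32.4 n 98 z 87.79169215064303
[176. 233.] 362 z [ 3.7 57.7 91.6] rim [407.2 199. ] 32.2 n 94 z 88.20364861976213
(177, 250) [364.5 213.4  -0.6]
(220, 200) [518.4  88.5  -0.9]
(330, 160) [ 646.4 -250.7    2.2]
(240, 140) [708.4  30.6   6.3]
(300, 160) [ 645.1 -157.2    5. ]
```

View pics/crop.png

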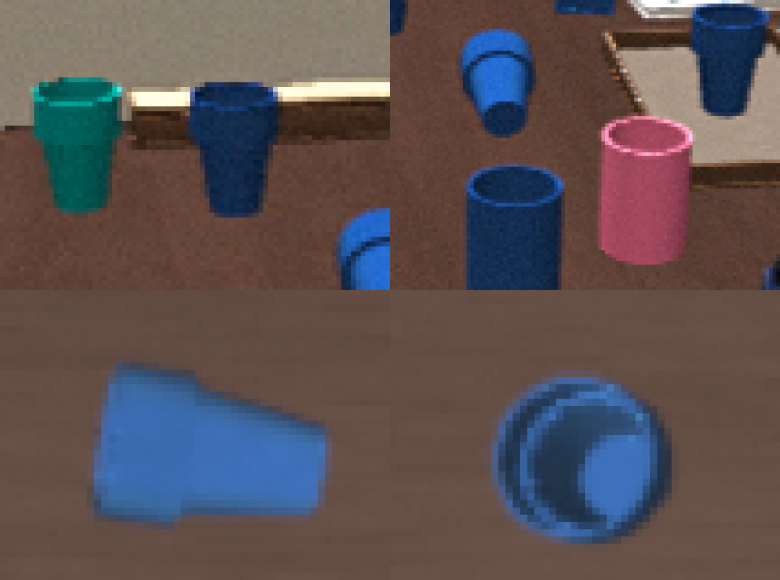

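The crop confirms it. Top (177,233) has a band and taper, so it is the standing cup. Side (279,257) is straight-sided and odd, and turquoise and pink are excluded. Next I fit the poses.

```bash
cat >> h.py <<'E'
from scipy.optimize import least_squares
def bluemask(im):
    im=im.astype(int); return (im[...,2]>im[...,0]+35)&(im[...,2]>im[...,1]+25)
def near(c,r=70,names=('top','side'),live=True):
    out=[]
    for n in names:
        if live: im,P=cloud(n)
        else: T=np.load(f'/tmp/{n}.npz'); im,P=T['im'],T['P']
        m=bluemask(im)&(np.hypot(P[...,0]-c[0],P[...,1]-c[1])<r)
        out.append(P[m])
    return out
def prof(Q,o,a):
    s=(Q-o)@a; r=np.linalg.norm(Q-o-np.outer(s,a),axis=1)
    return r-np.where(s<56,19+8*s/56,32)
def rim(Q,z0,band=32):  # circle fit to outer band wall/rim points, upright
    Q=Q[(Q[:,2]>z0-30)&(Q[:,2]<z0+4)]
    f=lambda p:np.hypot(Q[:,0]-p[0],Q[:,1]-p[1])-31.5
    r=least_squares(f,Q[:,:2].mean(0),loss='soft_l1',f_scale=1.0).x
    return r.round(1),len(Q),np.median(abs(f(r))).round(2)
def go(p,Rm):  # shift and turn from the measured pose, tool axes
    s=robot.sense(); R0=R.from_rotvec(s['ee_rot'])
    print('lin',R0.inv().apply(np.array(p)-s['ee_pos']).round(1),'turn',(R0.inv()*R.from_matrix(Rm)).as_rotvec().round(3),'t',s['time_s'])
E
python3 - <<'E'
from h import *
for nm,c,z in(('stand',(407,199),88),('tray',(669,-55),92)):
    for n,Q in zip(('top','side'),near(c,45,live=False)): print(nm,n,rim(Q,z))
QQ=near((474,-30),80,live=False)
for nm,Q in(('top',QQ[0]),('side',QQ[1]),('both',np.vstack(QQ))):
    Q=Q[Q[:,2]>12]
    def f(p):
        a=np.array([np.sin(p[2])*np.cos(.22),np.cos(p[2])*np.cos(.22),np.sin(.22)])
        return prof(Q,np.array([p[0],p[1],18.5]),a)
    b=min((least_squares(f,[474,-70,y],loss='soft_l1',f_scale=1.5) for y in(-.4,0,.4)),key=lambda r:r.cost)
    print(nm,len(Q),b.x.round(3),np.median(abs(f(b.x))).round(2))
y=b.x[2];al=.61
a=np.array([np.sin(y)*np.cos(.22),np.cos(y)*np.cos(.22),np.sin(.22)])
g=np.array([b.x[0],b.x[1],18.5])+72*a
h=np.array([np.sin(y),np.cos(y),0])
z=-h*np.sin(al)-np.array([0,0,np.cos(al)])
Y=np.array([h[1],-h[0],0]); X=np.cross(Y,z); M=np.stack([X,Y,z],1)
print('grasp',g.round(1),'M',M.round(3).tolist())
np.savez('/tmp/g.npz',g=g,M=M,h=h)
go(g+5*z-100*z,M); go(g+5*z,M)
E
```

```text
stand top (array([407.4, 197.1]), 176, np.float64(1.59))
stand side (array([405.7, 199. ]), 212, np.float64(1.88))
tray top (array([667.8, -55. ]), 178, np.float64(1.61))
tray side (array([667.8, -54.7]), 283, np.float64(1.69))
top 509 [ 4.72018e+02 -7.79430e+01  1.05000e-01] 1.28
side 416 [ 4.70244e+02 -7.36690e+01  1.07000e-01] 1.42
both 925 [ 4.71053e+02 -7.59010e+01  1.10000e-01] 1.48
grasp [478.7  -6.1  34.2] M [[0.09, 0.994, -0.063], [0.815, -0.109, -0.569], [-0.573, 0.0, -0.82]]
lin [-455.8 -478.   140.6] turn [ 0.431 -0.502  1.372] t 0.15
lin [-464.5 -534.5  222.7] turn [ 0.431 -0.502  1.372] t 0.15
```

Call:
step_arm(linear=[[-40, -28, 0], [-80, -56, 0], [-120, -85, 0], [-160, -113, 0], [-200, -141, 0]], turn=[[0, 0, 0.1], [0, 0, 0.2], [0, 0, 0.3], [0, 0, 0.4], [0, 0, 0.5]], jaw=[0, 0, 0, 0, 0])

```text
time_s: 0.65
ee_pos: [325.4, 438.4, 252.7]
ee_rot: [-1.172, -2.915, 0.0]
force: [0.2, 0.8, 0.2]
opening: 88.0
finger_force: 0.0
```

Run:
```python
from h import *
T=np.load('/tmp/g.npz');g,M=T['g'],T['M'];z=M[:,2]
s=robot.sense();print(s['ee_pos'].round(1),s['joint_positions'].round(2))
go([490,230,255],M);go(g+5*z-110*z,M)
```

```text
[325.4 438.4 252.7] [-1.14  0.36  0.15  1.82 -0.07  0.96 -0.15]
lin [-263.1  -36.4   -2.3] turn [ 0.279 -0.566  0.886] t 0.65
lin [-381.7 -166.8  132.4] turn [ 0.279 -0.566  0.886] t 0.65
```

Call:
step_arm(linear=[[-50, -7, 0], [-98, -14, 0], [-147, -21, 0], [-196, -28, 0], [-245, -36, 0]], turn=[[0.02, -0.05, 0.1], [0.05, -0.1, 0.2], [0.08, -0.16, 0.3], [0.1, -0.22, 0.4], [0.13, -0.28, 0.48]], jaw=[0, 0, 0, 0, 0])

```text
time_s: 1.15
ee_pos: [477.9, 243.7, 253.0]
ee_rot: [1.702, 2.363, -0.328]
force: [-0.0, 1.3, -0.0]
opening: 88.0
finger_force: 0.0
```

Run:
```python
from h import *
T=np.load('/tmp/g.npz');g,M=T['g'],T['M'];z=M[:,2]
s=robot.sense();print(s['ee_pos'].round(1),s['joint_positions'].round(2))
go(g+5*z-110*z,M)
```

```text
[477.9 243.7 253. ] [-1.01  0.45  0.41  1.78  0.11  1.1  -0.36]
lin [-134.3  -44.   183.8] turn [ 0.136 -0.291  0.406] t 1.15
```

Call:
step_arm(linear=[[-27, -9, 37], [-54, -18, 73], [-81, -26, 110], [-108, -35, 147], [-134, -44, 184]], turn=[[0.03, -0.06, 0.08], [0.05, -0.12, 0.16], [0.08, -0.18, 0.24], [0.11, -0.24, 0.32], [0.136, -0.291, 0.406]], jaw=[0, 0, 0, 0, 0])

```text
time_s: 1.65
ee_pos: [484.8, 55.0, 118.3]
ee_rot: [1.983, 1.781, -0.624]
force: [0.5, 1.3, -1.4]
opening: 88.3
finger_force: 0.0
```

Run:
```python
from h import *
T=np.load('/tmp/g.npz');g,M=T['g'],T['M'];z=M[:,2]
s=robot.sense();print(s['ee_pos'].round(1),s['joint_positions'].round(2))
go(g+5*z,M)
```

```text
[484.8  55.  118.3] [-0.94  0.74  0.57  1.93  0.18  0.9  -0.67]
lin [ -2.1   0.5 109.1] turn [0.001 0.    0.002] t 1.65
```

Call:
step_arm(linear=[[-2, 0, 30], [-2, 0, 60], [-2, 0, 90], [-2, 0, 109], [-2, 0, 109]], turn=[[0, 0, 0], [0, 0, 0], [0, 0, 0], [0, 0, 0], [0, 0, 0]], jaw=[0, 0, 0, 0, 0])

```text
time_s: 2.15
ee_pos: [476.3, -9.8, 29.8]
ee_rot: [1.983, 1.783, -0.63]
force: [-0.8, -0.3, -1.4]
opening: 87.9
finger_force: 0.0
```

Call:
step_arm(linear=[[0, 0, 0], [0, 0, 0], [0, 0, 0], [0, 0, 0], [0, 0, 0]], turn=[[0, 0, 0], [0, 0, 0], [0, 0, 0], [0, 0, 0], [0, 0, 0]], jaw=[0.2, 0.3, 0.4, 0.5, 0.5])

```text
time_s: 2.65
ee_pos: [478.7, -7.0, 31.5]
ee_rot: [1.982, 1.785, -0.621]
force: [0.6, 2.9, 5.1]
opening: 62.4
finger_force: 29.9
```

Call:
step_arm(linear=[[-12, 0, -16], [-23, 0, -33], [-35, 0, -50], [-46, 0, -66], [-52, 0, -74]], turn=[[0, 0, 0], [0, 0.05, 0], [0, 0.15, 0], [0, 0.27, 0], [0, 0.4, 0]], jaw=[0.5, 0.5, 0.5, 0.5, 0.5])

```text
time_s: 3.15
ee_pos: [479.1, -7.5, 123.3]
ee_rot: [2.225, 2.005, -0.225]
force: [1.1, 1.0, -2.0]
opening: 62.7
finger_force: 29.9
```

```bash
cat > t.py <<'E'
from h import *
T=np.load('/tmp/g.npz');g,M,h=T['g'],T['M'],T['h']
s=robot.sense();print(s['ee_pos'].round(1),s['joint_positions'].round(2),s['opening'])
th=np.pi/2-.22-.61
z=h*np.sin(th)-np.array([0,0,np.cos(th)])
Y=M[:,1];F=np.stack([np.cross(Y,z),Y,z],1)
go(np.array([480,-10,72+40])+5*z,F)
E
python3 t.py
```

```text
[479.1  -7.5 123.3] [-0.52  0.5   0.39  2.08  0.02  0.65 -0.29] 62.687018001669436
lin [ 4.   1.2 14.5] turn [0.001 0.944 0.007] t 3.15
```

Call:
step_arm(linear=[[1, 12, 0], [1, 24, 0], [1, 36, 0], [1, 48, 0], [1, 60, 0]], turn=[[0, 0.12, 0], [0, 0.24, 0], [0, 0.36, 0], [0, 0.48, 0], [0, 0.6, 0]], jaw=[0.5, 0.5, 0.5, 0.5, 0.5])

```text
time_s: 3.65
ee_pos: [538.6, -14.2, 122.1]
ee_rot: [-2.117, -1.903, -0.426]
force: [-0.3, -0.6, -1.6]
opening: 62.5
finger_force: 29.9
```

```bash
sed -i 's/480,-10,/540,-15,/' t.py; python3 t.py
```

```text
[538.6 -14.2 122.1] [ 0.22  0.58 -0.07  1.92 -0.55  0.74  0.48] 62.546352198361994
lin [-2.8  1.5 13.8] turn [-0.001  0.344  0.003] t 3.65
```

Call:
step_arm(linear=[[0, 1, 4], [-1, 1, 8], [-2, 1, 11], [-3, 1, 14], [-3, 1, 14]], turn=[[0, 0.1, 0], [0, 0.2, 0], [0, 0.3, 0], [0, 0.344, 0], [0, 0.344, 0]], jaw=[0.5, 0.5, 0.5, 0.5, 0.5])

```text
time_s: 4.15
ee_pos: [538.1, -13.3, 105.4]
ee_rot: [-1.902, -1.702, -0.729]
force: [-0.1, -0.5, -1.8]
opening: 62.4
finger_force: 29.9
```

```bash
python3 t.py
python3 - <<'E'
from h import *
for n in('top','side'):
    im,P=cloud(n); np.savez(f'/tmp/{n}1.npz',im=im,P=P)
    if n=='side': cv2.imwrite('pics/side1.png',cv2.resize(im[120:270,200:400,::-1],(800,600)))
    m=bluemask(im)&(np.hypot(P[...,0]-540,P[...,1]+15)<60)
    Q=P[m]
    def f(p):
        a=np.array([np.sin(p[3]),np.sin(p[4]),1]);a/=np.linalg.norm(a)
        return prof(Q,p[:3],a)
    def fit(p0): return least_squares(lambda p:np.append(f(p),(p[2]-40)/5),p0,loss='soft_l1',f_scale=1.5)
    b=fit([540,-15,40,0,0]); print(n,len(Q),b.x.round(3),np.median(abs(f(b.x))))
    print(np.percentile(Q[:,2],[1,99]))
E
```

```text
[538.1 -13.3 105.4] [ 0.51  0.74 -0.23  1.87 -0.76  0.88  0.8 ] 62.3873283488104
lin [ 3.4  2.  -0.9] turn [-0.003  0.005 -0.003] t 4.15
top 347 [ 5.38252e+02 -1.83460e+01  4.72210e+01  1.30000e-02  2.40000e-02] 1.7112521263431368
[ 36.21976764 173.64199057]
side 381 [ 5.37248e+02 -1.29700e+01  3.49340e+01  1.80000e-02 -1.40000e-02] 1.5294885626498953
[ 41.27421389 124.6016393 ]
```

View pics/side1.png

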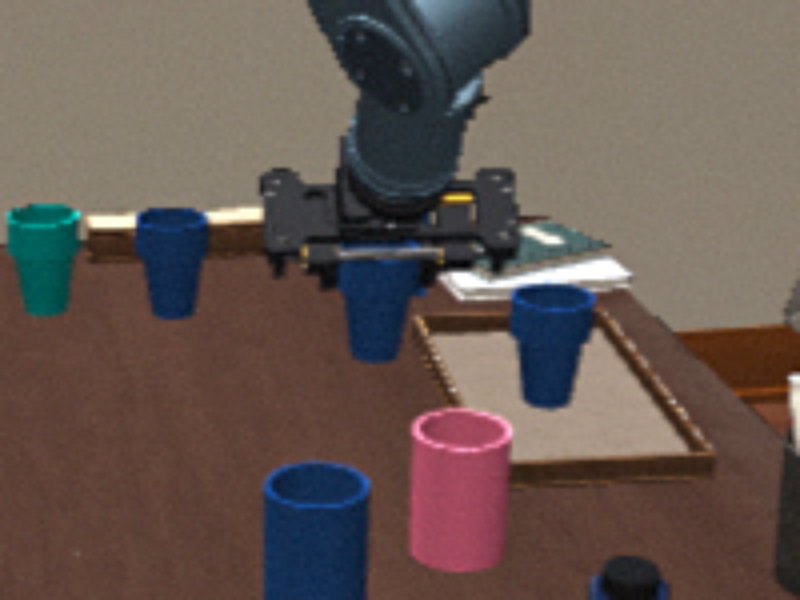

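The side crop shows the cup upright in the jaws at (375,300), with its foot clear of the desk and next to the tray. I lower it.

Call:
step_arm(linear=[[-7, 0, 7], [-13, 0, 15], [-18, 0, 20], [-20, 0, 22], [-21, 0, 23]], turn=[[0, 0, 0], [0, 0, 0], [0, 0, 0], [0, 0, 0], [0, 0, 0]], jaw=[0.5, 0.5, 0.5, 0.5, 0.5])

```text
time_s: 4.75
ee_pos: [538.9, -11.0, 75.6]
ee_rot: [-1.898, -1.707, -0.73]
force: [0.1, 0.5, -0.9]
opening: 62.7
finger_force: 29.9
```

Call:
step_arm(linear=[[0, 0, 0], [-1, 0, 1], [-2, 0, 2], [-3, 0, 3], [-3, 0, 3]], turn=[[0, 0, 0], [0, 0, 0], [0, 0, 0], [0, 0, 0], [0, 0, 0]], jaw=[0.5, 0.5, 0.5, 0.5, 0.5])

```text
time_s: 5.25
ee_pos: [539.0, -11.5, 71.7]
ee_rot: [-1.898, -1.707, -0.73]
force: [0.1, -0.4, -1.5]
opening: 62.4
finger_force: 29.9
```

Call:
step_arm(linear=[[-0.7, 0, 0.7], [-1.4, 0, 1.5], [-2, 0, 2.2], [-2, 0, 2.2], [-2, 0, 2.2]], turn=[[0, 0, 0], [0, 0, 0], [0, 0, 0], [0, 0, 0], [0, 0, 0]], jaw=[0.5, 0.5, 0.5, 0.5, 0.5])

```text
time_s: 5.75
ee_pos: [539.2, -11.2, 70.4]
ee_rot: [-1.896, -1.706, -0.732]
force: [-3.6, -3.1, 12.7]
opening: 62.8
finger_force: 30.0
```

Contact. Release, then back out along the tool axis.

Call:
step_arm(linear=[[0.3, 0, -0.3], [0.5, 0, -0.5], [0.5, 0, -0.5], [0.5, 0, -0.5], [0.5, 0, -0.5]], turn=[[0, 0, 0], [0, 0, 0], [0, 0, 0], [0, 0, 0], [0, 0, 0]], jaw=[0.5, 0.3, 0.15, 0, 0])

```text
time_s: 6.25
ee_pos: [539.1, -11.4, 69.5]
ee_rot: [-1.898, -1.707, -0.73]
force: [-0.0, 0.6, -0.5]
opening: 84.3
finger_force: 0.0
```

Call:
step_arm(linear=[[0, 0, -20], [0, 0, -50], [0, 0, -80], [10, 0, -120], [20, 0, -160]], turn=[[0, 0, 0], [0, 0, 0], [0, 0, 0], [0, -0.1, 0], [0, -0.2, 0]], jaw=[0, 0, 0, 0, 0])

```text
time_s: 6.75
ee_pos: [528.9, -105.2, 202.1]
ee_rot: [-2.034, -1.823, -0.552]
force: [1.0, 0.2, -0.2]
opening: 88.3
finger_force: 0.0
```

Run:
```python
from h import *
s=robot.sense();print(s['ee_pos'].round(1),s['joint_positions'].round(2))
for n,Q in zip(('top','side'),near((540,-14),55)): print(n,rim(Q,88),np.percentile(Q[:,2],[1,50,99]).round(1))
for n,Q in zip(('top','side'),near((668,-55),45)): print('tray',n,rim(Q,92))
for n,Q in zip(('top','side'),near((407,199),45)): print('stand',n,rim(Q,88))
im,_=robot.snapshot('side'); cv2.imwrite('pics/side2.png',cv2.resize(im[120:270,200:400,::-1],(800,600)))
D=np.array([[0,1,0],[1,0,0],[0,0,-1.]])  # tool y=+x
go([538,-14,220],D)
```

```text
[ 528.9 -105.2  202.1] [ 0.47  0.53 -0.09  1.81 -0.55  1.03  0.61]
top (array([537.5, -15.6]), 173, np.float64(1.75)) [ 1.1 52.6 92.8]
side (array([537.7, -14.8]), 283, np.float64(1.63)) [ 4.2 66.3 89.3]
tray top (array([667.3, -54.8]), 182, np.float64(1.71))
tray side (array([667.7, -54.7]), 282, np.float64(1.48))
stand top (array([407. , 197.3]), 179, np.float64(1.7))
stand side (array([405.5, 199.6]), 214, np.float64(2.04))
lin [87.   0.1 28.6] turn [ 0.024 -0.537 -0.104] t 7.1
```

View pics/side2.png

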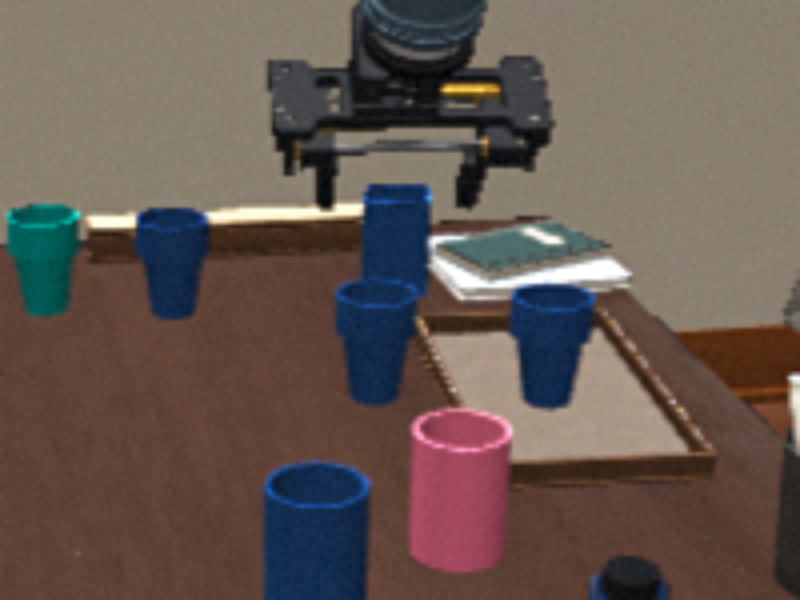

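The fallen cup now stands alone, at (375,340) in the crop. I go above it with the tool pointing down.

Call:
step_arm(linear=[[17, 0, 6], [35, 0, 12], [52, 0, 18], [70, 0, 24], [87, 0, 29]], turn=[[0, -0.11, -0.02], [0.01, -0.22, -0.04], [0.01, -0.32, -0.06], [0.02, -0.43, -0.08], [0.024, -0.537, -0.104]], jaw=[0, 0, 0, 0, 0])

```text
time_s: 7.6
ee_pos: [538.5, -13.6, 220.0]
ee_rot: [2.217, 2.218, -0.005]
force: [1.1, 0.1, -0.3]
opening: 88.3
finger_force: 0.0
```

Run:
```python
from h import *
D=np.array([[0,1,0],[1,0,0],[0,0,-1.]])
go([537.6,-15.2,73],D)
```

```text
lin [ -0.7  -1.1 147. ] turn [0.002 0.006 0.   ] t 7.6
```

Call:
step_arm(linear=[[-1, -1, 40], [-1, -1, 80], [-1, -1, 115], [-1, -1, 140], [-1, -1, 147]], turn=[[0, 0.006, 0], [0, 0.006, 0], [0, 0.006, 0], [0, 0.006, 0], [0, 0.006, 0]], jaw=[0, 0, 0, 0, 0])

```text
time_s: 8.1
ee_pos: [535.1, -15.7, 69.9]
ee_rot: [-2.217, -2.217, 0.001]
force: [-0.1, -0.1, -0.1]
opening: 88.1
finger_force: 0.0
```

Call:
step_arm(linear=[[0, 0, 0], [0, 0, 0], [0, 0, 0], [0, 0, 0], [0, 0, 0]], turn=[[0, 0, 0], [0, 0, 0], [0, 0, 0], [0, 0, 0], [0, 0, 0]], jaw=[0.1, 0.2, 0.35, 0.5, 0.5])

```text
time_s: 8.6
ee_pos: [539.2, -15.7, 75.2]
ee_rot: [2.221, 2.22, 0.01]
force: [-0.7, 0.1, 5.5]
opening: 63.0
finger_force: 30.2
```

Call:
step_arm(linear=[[0, 0, -30], [0, 0, -60], [0, 0, -90], [0, 0, -115], [0, 0, -120]], turn=[[0, 0, 0], [0, 0, 0], [0, 0, 0], [0, 0, 0], [0, 0, 0]], jaw=[0.5, 0.5, 0.5, 0.5, 0.5])

```text
time_s: 9.1
ee_pos: [539.7, -16.2, 197.0]
ee_rot: [2.22, 2.219, 0.014]
force: [0.4, -0.3, -1.0]
opening: 63.1
finger_force: 30.1
```

```bash
cat > held.py <<'E'
from h import *
D=np.array([[0,1,0],[1,0,0],[0,0,-1.]])
def held():  # fit position of the held cup (axis vertical), per camera
    s=robot.sense();p=s['ee_pos'];print(p.round(1),s['opening'])
    for n,Q in zip(('top','side'),near(p,45)):
        Q=Q[(Q[:,2]>p[2]-85)&(Q[:,2]<p[2]+20)]
        f=lambda q:prof(Q,np.array([q[0],q[1],p[2]-73]),np.array([0,0,1.]))
        b=least_squares(f,p[:2],loss='soft_l1',f_scale=1.5);print(n,len(Q),b.x.round(1),'rel tcp',(b.x-p[:2]).round(1))
E
python3 - <<'E'
from held import *
held(); go([667.5,-54.7,193],D)
E
```

```text
[539.7 -16.2 197. ] 63.104360546783575
top 3 [539.  -13.4] rel tcp [-0.6  2.8]
side 494 [539.2 -14.8] rel tcp [-0.5  1.3]
lin [-38.6 129.2   2. ] turn [ 0.005 -0.004 -0.   ] t 9.2
```

Call:
step_arm(linear=[[-10, 35, 0], [-20, 70, 0], [-30, 105, 0], [-40, 128, 0], [-40, 128, 0]], turn=[[0, 0, 0], [0, 0, 0], [0, 0, 0], [0, 0, 0], [0, 0, 0]], jaw=[0.5, 0.5, 0.5, 0.5, 0.5])

```text
time_s: 9.7
ee_pos: [667.3, -58.0, 191.7]
ee_rot: [-2.223, -2.219, -0.005]
force: [-0.2, 0.2, -1.4]
opening: 63.1
finger_force: 30.1
```

Run:
```python
from held import *
robot.snapshot('top');held(); 
for n,Q in zip(('top','side'),near((668,-55),45)):
    Q=Q[(Q[:,2]<95)]; print('tray',n,rim(Q,92)) if len(Q)>30 else 0
go([668,-56,110.5],D)
```

```text
[665.6 -57.  191.6] 63.2168245160937
top 0 [665.6 -57. ] rel tcp [0. 0.]
side 476 [664.1 -54.5] rel tcp [-1.5  2.4]
tray side (array([668. , -54.4]), 285, np.float64(1.57))
lin [-0.9  3.2 83. ] turn [ 0.001 -0.004  0.   ] t 9.95
```

Call:
step_arm(linear=[[0, 3, 0], [0, 3, 15], [0, 3, 30], [0, 3, 45], [0, 3, 55]], turn=[[0, 0, 0], [0, 0, 0], [0, 0, 0], [0, 0, 0], [0, 0, 0]], jaw=[0.5, 0.5, 0.5, 0.5, 0.5])

```text
time_s: 10.45
ee_pos: [667.9, -55.8, 136.7]
ee_rot: [-2.22, -2.219, -0.005]
force: [-0.2, 0.4, -1.0]
opening: 63.3
finger_force: 30.1
```

```bash
cat > two.py <<'E'
from h import *
import sys
# side-view comparison of held cup band and the band below: zsplit
zr=float(sys.argv[1])
p=robot.sense()['ee_pos'];print(p.round(1))
rs=[]
for k in range(3):
    Q=near((668,-55),50,('side',))[0]
    lo=Q[(Q[:,2]<zr-3)&(Q[:,2]>zr-29)]; hi=Q[(Q[:,2]>p[2]-85)&(Q[:,2]>zr+4)&(Q[:,2]<p[2]+12)]
    f=lambda q:np.hypot(lo[:,0]-q[0],lo[:,1]-q[1])-32
    a=least_squares(f,[668,-55],loss='soft_l1').x
    b=least_squares(lambda q:prof(hi,np.array([q[0],q[1],p[2]-74]),np.array([0,0,1.])),[668,-55],loss='soft_l1').x
    rs.append(np.r_[a,b])
r=np.mean(rs,0);print('low',r[:2].round(1),'held',r[2:].round(1),'diff',(r[:2]-r[2:]).round(1),len(lo),len(hi),np.std(rs,0).round(1))
E
python3 two.py 92
```

```text
[667.9 -55.8 136.7]
low [668.3 -52.8] held [667.6 -54.4] diff [0.8 1.6] 161 340 [0.2 0.4 0.3 0.1]
```

Call:
step_arm(linear=[[0.8, 0.5, 6], [0.8, 0.5, 12], [0.8, 0.5, 17], [0.8, 0.5, 20], [0.8, 0.5, 22]], turn=[[0, 0, 0], [0, 0, 0], [0, 0, 0], [0, 0, 0], [0, 0, 0]], jaw=[0.5, 0.5, 0.5, 0.5, 0.5])

```text
time_s: 11.1
ee_pos: [669.6, -55.1, 116.9]
ee_rot: [-2.221, -2.221, -0.007]
force: [-0.3, -0.5, -1.3]
opening: 63.0
finger_force: 30.1
```

Call:
step_arm(linear=[[0, 0, 1], [0, 0, 2], [0, 0, 2.5], [0, 0, 3], [0, 0, 3]], turn=[[0, 0, 0], [0, 0, 0], [0, 0, 0], [0, 0, 0], [0, 0, 0]], jaw=[0.5, 0.5, 0.5, 0.5, 0.5])

```text
time_s: 11.6
ee_pos: [669.8, -55.1, 114.4]
ee_rot: [-2.221, -2.221, -0.008]
force: [0.1, 0.0, -1.4]
opening: 62.9
finger_force: 30.1
```

Call:
step_arm(linear=[[0, 0, 1], [0, 0, 1.7], [0, 0, 2.3], [0, 0, 3], [0, 0, 3]], turn=[[0, 0, 0], [0, 0, 0], [0, 0, 0], [0, 0, 0], [0, 0, 0]], jaw=[0.5, 0.5, 0.5, 0.5, 0.5])

```text
time_s: 12.1
ee_pos: [669.7, -55.0, 111.2]
ee_rot: [-2.221, -2.221, -0.008]
force: [-0.1, 0.7, -1.3]
opening: 63.0
finger_force: 30.1
```

Call:
step_arm(linear=[[0, 0, 0.5], [0, 0, 1], [0, 0, 1.3], [0, 0, 1.3], [0, 0, 1.3]], turn=[[0, 0, 0], [0, 0, 0], [0, 0, 0], [0, 0, 0], [0, 0, 0]], jaw=[0.5, 0.5, 0.5, 0.5, 0.5])

```text
time_s: 12.6
ee_pos: [670.5, -55.0, 110.8]
ee_rot: [2.221, 2.221, 0.01]
force: [0.7, -0.1, 5.3]
opening: 62.9
finger_force: 30.1
```

Contact at the expected height. Release and retract.

Call:
step_arm(linear=[[0, 0, 0], [0, 0, 0], [0, 0, 0], [0, 0, 0], [0, 0, 0]], turn=[[0, 0, 0], [0, 0, 0], [0, 0, 0], [0, 0, 0], [0, 0, 0]], jaw=[0.4, 0.25, 0.1, 0, 0])

```text
time_s: 13.1
ee_pos: [669.4, -55.0, 109.6]
ee_rot: [-2.221, -2.22, -0.007]
force: [-0.8, 0.7, 0.5]
opening: 87.1
finger_force: 0.0
```

Call:
step_arm(linear=[[0, 0, -15], [0, 0, -45], [0, 0, -80], [0, -20, -115], [30, -60, -120]], turn=[[0, 0, 0], [0, 0, 0], [0, 0, 0], [0, 0, 0], [0, 0, 0]], jaw=[0, 0, 0, 0, 0])

```text
time_s: 13.6
ee_pos: [613.5, -30.4, 235.7]
ee_rot: [2.222, 2.207, 0.017]
force: [0.7, 0.4, 1.2]
opening: 88.2
finger_force: 0.0
```

Run:
```python
from h import *
im,P=cloud('side'); cv2.imwrite('pics/side3.png',cv2.resize(im[120:270,200:400,::-1],(800,600)))
for n,Q in zip(('top','side'),near((668,-55),45)): print(n,rim(Q,124),np.percentile(Q[:,2],[1,50,99]).round(1)); a=Q[Q[:,2]<89];print(rim(a,92) if len(a)>20 else '')
c=near((406,198),45);[print('stand',rim(Q,88)) for Q in c]
s=robot.sense();print(s['ee_pos'].round(1),s['joint_positions'].round(2))
E=np.array([[-1,0,0],[0,1,0],[0,0,-1.]])
go([406.5,198.3,220],E)
```

```text
top (array([669.5, -52.2]), 132, np.float64(1.2)) [ 39.3  89.3 128.2]
(array([664.1, -47.3]), 68, np.float64(1.87))
side (array([668.5, -54.1]), 280, np.float64(1.55)) [ 10.   87.1 124.2]
(array([668. , -53.6]), 155, np.float64(1.64))
stand (array([406.9, 196.2]), 136, np.float64(1.36))
stand (array([406.1, 198.7]), 213, np.float64(1.98))
[610.  -25.7 230.9] [-0.07  0.49  0.06  1.68 -0.04  0.97  0.  ]
lin [ 224.  -203.5   10.8] turn [ 7.000e-03  1.000e-03 -1.571e+00] t 13.85
```

View pics/side3.png

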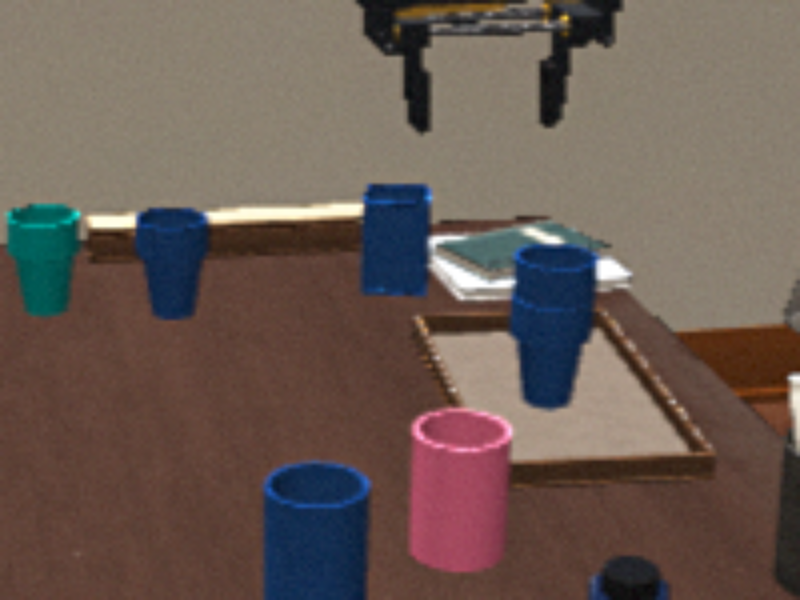

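The second cup is home, with its rim at z 124 and the stack at (553,325). Now the standing mate.

Call:
step_arm(linear=[[22, -20, 0], [45, -40, 0], [67, -61, 0], [90, -81, 0], [112, -102, 5]], turn=[[0, 0, -0.14], [0, 0, -0.28], [0, 0, -0.42], [0, 0, -0.56], [0, 0, -0.7]], jaw=[0, 0, 0, 0, 0])

```text
time_s: 14.35
ee_pos: [508.6, 86.7, 225.6]
ee_rot: [1.318, 2.848, 0.009]
force: [0.2, 0.1, -0.2]
opening: 88.2
finger_force: 0.0
```

```bash
cat > s.py <<'E'
from h import *
import sys
E=np.array([[-1,0,0],[0,1,0],[0,0,-1.]])
s=robot.sense();print(s['ee_pos'].round(1),s['joint_positions'].round(2))
go([float(v) for v in sys.argv[1:4]],E)
E
python3 s.py 406.5 198.3 220
```

```text
[508.6  86.7 225.6] [-0.14  0.35 -0.14  1.91  0.06  0.88  0.4 ]
lin [151.1  -5.6   5.5] turn [ 0.006  0.003 -0.867] t 14.35
```

Call:
step_arm(linear=[[30, -1, 1], [60, -2, 2], [90, -3, 3], [121, -4, 4], [151, -6, 5]], turn=[[0, 0, -0.14], [0, 0, -0.28], [0, 0, -0.42], [0, 0, -0.56], [0, 0, -0.7]], jaw=[0, 0, 0, 0, 0])

```text
time_s: 14.85
ee_pos: [406.4, 198.9, 220.3]
ee_rot: [0.262, 3.127, 0.007]
force: [0.5, 0.0, 0.4]
opening: 88.6
finger_force: 0.0
```

Call:
step_arm(linear=[[0, 0, 0], [0, 0, 0], [0, 0, 0], [0, 0, 0], [0, 0, 0]], turn=[[0, 0, -0.1], [0, 0, -0.167], [0, 0, -0.167], [0, 0, -0.167], [0, 0, -0.167]], jaw=[0, 0, 0, 0, 0])

```text
time_s: 15.35
ee_pos: [406.4, 197.9, 220.1]
ee_rot: [0.01, 3.138, 0.006]
force: [0.5, -0.6, -0.3]
opening: 88.4
finger_force: 0.0
```

```bash
python3 s.py 406.5 198.3 73
```

```text
[406.4 197.9 220.1] [-0.23  0.27 -0.37  2.06  0.13  0.83  0.89]
lin [  0.4  -0.2 147.1] turn [ 0.004  0.003 -0.006] t 15.35
```

Call:
step_arm(linear=[[0, 0, 40], [0, 0, 80], [0, 0, 115], [0, 0, 140], [0, 0, 147]], turn=[[0, 0, 0], [0, 0, 0], [0, 0, 0], [0, 0, 0], [0, 0, 0]], jaw=[0, 0, 0, 0, 0])

```text
time_s: 15.85
ee_pos: [405.1, 197.9, 71.0]
ee_rot: [-0.008, -3.141, -0.003]
force: [-1.3, 0.0, -0.2]
opening: 88.4
finger_force: 0.0
```

Call:
step_arm(linear=[[0, 0, 0], [0, 0, 0], [0, 0, 0], [0, 0, 0], [0, 0, 0]], turn=[[0, 0, 0], [0, 0, 0], [0, 0, 0], [0, 0, 0], [0, 0, 0]], jaw=[0.1, 0.2, 0.35, 0.5, 0.5])

```text
time_s: 16.35
ee_pos: [407.3, 199.2, 74.3]
ee_rot: [0.007, 3.136, 0.008]
force: [-0.0, 0.4, 7.4]
opening: 62.9
finger_force: 30.0
```

Call:
step_arm(linear=[[0, 0, -30], [0, 0, -65], [0, 0, -100], [0, 0, -135], [0, 0, -150]], turn=[[0, 0, 0], [0, 0, 0], [0, 0, 0], [0, 0, 0], [0, 0, 0]], jaw=[0.5, 0.5, 0.5, 0.5, 0.5])

```text
time_s: 16.85
ee_pos: [406.8, 198.6, 226.4]
ee_rot: [0.007, 3.134, 0.009]
force: [0.2, -0.0, -1.9]
opening: 63.2
finger_force: 30.0
```

```bash
python3 s.py 668.5 -55 225
```

```text
[406.8 198.6 226.4] [-0.21  0.26 -0.39  2.05  0.13  0.84  0.89]
lin [-262.8 -252.5    1.9] turn [ 0.006  0.007 -0.004] t 16.85
```

Call:
step_arm(linear=[[-28, -27, -5], [-56, -54, -5], [-85, -81, -5], [-113, -108, -5], [-141, -135, -5]], turn=[[0, 0, 0], [0, 0, 0], [0, 0, 0], [0, 0, 0], [0, 0, 0]], jaw=[0.5, 0.5, 0.5, 0.5, 0.5])

```text
time_s: 17.35
ee_pos: [546.9, 61.1, 228.4]
ee_rot: [0.007, 3.138, 0.006]
force: [0.5, 0.1, -0.3]
opening: 63.5
finger_force: 30.0
```

Call:
step_arm(linear=[[-28, -27, 0], [-56, -54, 0], [-85, -80, 0], [-110, -105, 0], [-122, -117, 0]], turn=[[0, 0, 0], [0, 0, 0], [0, 0, 0], [0, 0, 0], [0, 0, 0]], jaw=[0.5, 0.5, 0.5, 0.5, 0.5])

```text
time_s: 17.85
ee_pos: [669.0, -58.8, 227.8]
ee_rot: [0.012, 3.138, 0.004]
force: [-0.2, 0.3, -0.6]
opening: 62.8
finger_force: 30.0
```

```bash
python3 two.py 124; python3 s.py 668.5 -55 175
```

```text
[669.  -58.8 227.8]
low [669.1 -54. ] held [668.2 -58.6] diff [0.8 4.7] 228 354 [0.1 0.1 0.7 1. ]
[667.5 -55.8 227.6] [ 0.17  0.61 -0.23  1.49  0.15  1.06  1.47]
lin [-0.9  0.6 52.6] turn [ 0.004  0.002 -0.006] t 18.0
```

Call:
step_arm(linear=[[-1, 1, 0], [-1, 1, 15], [-1, 1, 30], [-1, 1, 42], [-1, 1, 45]], turn=[[0, 0, 0], [0, 0, 0], [0, 0, 0], [0, 0, 0], [0, 0, 0]], jaw=[0.5, 0.5, 0.5, 0.5, 0.5])

```text
time_s: 18.5
ee_pos: [667.2, -53.5, 180.2]
ee_rot: [-0.005, -3.141, -0.006]
force: [-0.1, -0.1, -1.0]
opening: 62.8
finger_force: 30.0
```

```bash
python3 -c "
from h import *
robot.snapshot('top');robot.snapshot('top')"; python3 two.py 124; python3 s.py 668.5 -55 142
```

```text
[668.3 -53.7 181.9]
low [669.1 -52.9] held [668.  -53.7] diff [1.1 0.8] 170 285 [0.2 0.1 0.4 0.2]
[669.3 -53.9 183.5] [ 0.17  0.66 -0.23  1.52  0.16  0.98  1.46]
lin [ 1.  -1.3 41.5] turn [ 0.004  0.004 -0.004] t 18.75
```

Call:
step_arm(linear=[[-0.5, 0, 10], [-0.5, 0, 19], [-0.5, 0, 27], [-0.5, 0, 32], [-0.5, 0, 35]], turn=[[0, 0, 0], [0, 0, 0], [0, 0, 0], [0, 0, 0], [0, 0, 0]], jaw=[0.5, 0.5, 0.5, 0.5, 0.5])

```text
time_s: 19.25
ee_pos: [669.2, -53.6, 147.1]
ee_rot: [0.006, 3.139, 0.006]
force: [0.1, 0.3, -1.5]
opening: 62.8
finger_force: 30.0
```

Call:
step_arm(linear=[[0, 0, 0.8], [0, 0, 1.6], [0, 0, 2.3], [0, 0, 3], [0, 0, 3]], turn=[[0, 0, 0], [0, 0, 0], [0, 0, 0], [0, 0, 0], [0, 0, 0]], jaw=[0.5, 0.5, 0.5, 0.5, 0.5])

```text
time_s: 19.75
ee_pos: [669.6, -53.7, 145.1]
ee_rot: [0.006, 3.138, 0.006]
force: [0.3, -0.1, -0.7]
opening: 63.1
finger_force: 30.0
```

Call:
step_arm(linear=[[0, 0, 0.6], [0, 0, 1.2], [0, 0, 1.8], [0, 0, 2], [0, 0, 2]], turn=[[0, 0, 0], [0, 0, 0], [0, 0, 0], [0, 0, 0], [0, 0, 0]], jaw=[0.5, 0.5, 0.5, 0.5, 0.5])

```text
time_s: 20.25
ee_pos: [669.6, -53.7, 143.0]
ee_rot: [0.006, 3.138, 0.006]
force: [0.3, -0.8, -0.4]
opening: 62.9
finger_force: 30.0
```

Call:
step_arm(linear=[[0, 0, 0.5], [0, 0, 1], [0, 0, 1], [0, 0, 1], [0, 0, 1]], turn=[[0, 0, 0], [0, 0, 0], [0, 0, 0], [0, 0, 0], [0, 0, 0]], jaw=[0.5, 0.5, 0.5, 0.5, 0.5])

```text
time_s: 20.75
ee_pos: [669.6, -53.7, 142.1]
ee_rot: [0.006, 3.138, 0.006]
force: [-0.0, -0.2, -0.2]
opening: 62.9
finger_force: 30.0
```

Call:
step_arm(linear=[[0, 0, 0.4], [0, 0, 0.8], [0, 0, 1], [0, 0, 1], [0, 0, 1]], turn=[[0, 0, 0], [0, 0, 0], [0, 0, 0], [0, 0, 0], [0, 0, 0]], jaw=[0.5, 0.5, 0.5, 0.5, 0.5])

```text
time_s: 21.25
ee_pos: [670.1, -54.1, 141.9]
ee_rot: [0.007, 3.137, 0.005]
force: [-1.0, -0.7, 5.7]
opening: 62.9
finger_force: 30.0
```

Contact at the home height. Release and retract.

Call:
step_arm(linear=[[0, 0, 0], [0, 0, 0], [0, 0, 0], [0, 0, 0], [0, 0, 0]], turn=[[0, 0, 0], [0, 0, 0], [0, 0, 0], [0, 0, 0], [0, 0, 0]], jaw=[0.4, 0.25, 0.1, 0, 0])

```text
time_s: 21.75
ee_pos: [669.4, -53.5, 140.7]
ee_rot: [0.006, 3.139, 0.006]
force: [-0.4, -0.4, -0.3]
opening: 87.1
finger_force: 0.0
```

Call:
step_arm(linear=[[0, 0, -15], [0, 0, -45], [0, 0, -80], [20, 0, -115], [60, 0, -120]], turn=[[0, 0, 0], [0, 0, 0], [0, 0, 0], [0, 0, 0], [0, 0, 0]], jaw=[0, 0, 0, 0, 0])

```text
time_s: 22.25
ee_pos: [612.8, -53.4, 266.5]
ee_rot: [0.006, 3.128, 0.006]
force: [0.4, -0.5, 0.8]
opening: 88.2
finger_force: 0.0
```

Run:
```python
from h import *
im,P=cloud('side'); a=cv2.resize(im[110:260,220:370,::-1],(400,400))
t,_=robot.snapshot('top'); cv2.imwrite('pics/fin.png',np.hstack([a,cv2.resize(t[100:300,110:310,::-1],(400,400))]))
Q=near((668,-55),45,('side',))[0]
for z in(92,124,156):
    q=Q[Q[:,2]<z]; print(z,rim(q,z))
print(np.percentile(Q[:,2],[1,99]))
```

```text
92 (array([668.3, -53.7]), 173, np.float64(1.63))
124 (array([669.3, -53.2]), 184, np.float64(1.42))
156 (array([667.9, -53.7]), 283, np.float64(1.56))
[ 10.5262478  155.73342051]
```

View pics/fin.png

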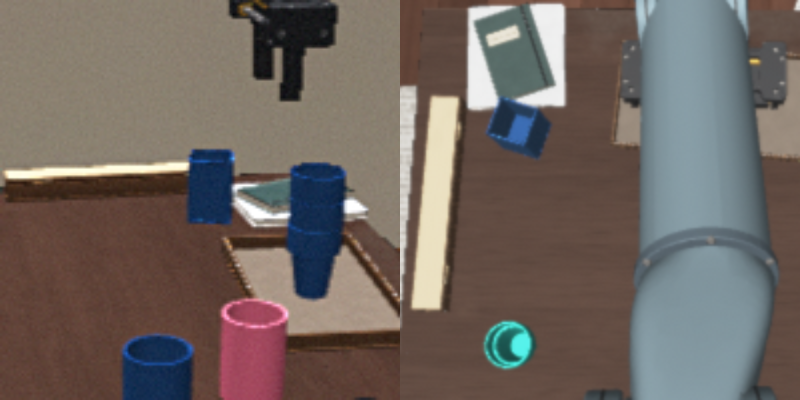

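The crop shows one straight stack on the tray at (316,230), with its rim at z 156 (expected 156). The square, turquoise, straight and pink cups are where they were. Handing in.

```bash
python3 -c "
from rig import robot
print(robot.close_job())"
```

```text
the job is handed in; nothing more can be done
None
```

The job is handed in: I stood the fallen cup upright on the desk and let go of it, then nested it and its standing mate in the tray cup; the stack measured straight and fully home (rim at 156 mm, as expected), about 22 s into the 72 s limit.

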